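Lever open the big paint box with the palette knife

TASK

Pick up the palette knife, slip its blade under the overhanging lip of the larger of the two wooden paint boxes and lever that lid up until it stands open by 40 degrees or more. Then lay the knife gently down on the table top, clear of the box. Lift the lid with the knife alone: the robot itself must not touch the box, and the small paint box stays shut.

Things in the scene. Friction and masses are not known exactly. Their poses are not given: they have to be found in the camera images.
- knife: Loose palette knife, 210 mm long, about 90 g. Origin: underside of the handle at the best grip (near the centre of mass); x to the blade tip, z up. Dark wooden flat-sided handle 18 wide, 20 high, x -75 to 35; steel neck 9 wide to x 60; blade 22 wide, 2.5 thick, to its tip at x 135, mid-plane at z 10. Points roughly to -y. A pale flat brush lies 12 cm or more to one side: not wanted.
- paintbox: Larger wooden paint box, fixed: 105 x 160 mm, walls 45 high. Origin: on the table under it; x from front to hinge, y along its width (+-80), z up. Front (facing roughly +y) wall at x -50, hinge line at x 55, z 45. Lid: flat 5 mm board over the whole width, from the hinge to x -75, so its lip overhangs the front by 25; shut, its underside is at z 45, open below down to the table.
- lid (a joint): Hinge of the larger box's lid: 0 shut, grows as the lip rises, up to 1.9 rad; it starts shut or ajar by up to 0.05. The lip's edge is 130 mm from the hinge. Stiff friction hinge: the lid stays where it is left; raising it takes about 2 N at the lip.
- small_lid (a joint): Hinge of the lid of the small wooden paint box (65 x 90 mm, 37 high with its lid), fixed to the table on the robot's left (+y), its front roughly to -y: 0 shut. Not to be opened.
There are look-alikes about, which are no part of the job. Leave any blue look-alike of the paintbox alone.

How it is judged (in metres and radians):
On the way:
1. the knife's blade is levering the big box's lid: it bears on it with the lid raised past 0.3 rad (value of joint lid above 0.3 rad and contact force between knife and paintbox above 0.2 N), for 0.1 s.
At the end, for the whole second after the job is handed in: The larger box's lid stands still, open by at least 0.69 rad (40 degrees); the knife lies at rest on the table top (its origin below 30 mm, its length level within 10 degrees), not touching the box; the small box is shut (under 0.15 rad) (value of joint lid above 0.69 rad and velocity of joint lid between -0.05 and 0.05 rad/s and height (world z) of knife below 0.03 m and angle between knife's own x axis and vertical between 1.4 and 1.74 rad and linear speed of knife below 0.03 m/s and contact force between knife and paintbox below 0.1 N and value of joint small_lid below 0.15 rad).
It fails at once if the robot itself presses on the larger paint box or its lid (over 1 N) (contact force between any of the fingers, the arm and paintbox above 1 N).
It fails at once if the small paint box is opened (value of joint small_lid above 0.15 rad).
It fails at once if the knife is dropped or thrown (out of the fingers at over 0.9 m/s) (linear speed of knife above 0.9 m/s and contact force between the fingers and knife below 0.1 N).
It also fails if it takes over 48 s, if anything falls off the work surface, if the arm or the gripper's body presses on something with over 40 N, if the wrist force passes 120 N, or if a joint passes its speed limit or range.

ROBOT

A 7-joint arm with a two-finger parallel gripper is mounted at the origin on the work surface. World frame = base frame: x ahead of the robot, y to its left, z up, the work surface at z = 0. Lengths are in m, angles in degrees, forces in N, time in s.
With the tool pointing down it reaches from about 0.425 to 0.875 m from the base axis. Payload 4.7 kg.
Tool frame: the origin (TCP) lies on the centre line of the jaws, within the pads' length; the fingertips stand 8 mm ahead of it and the grasp point (between the pads) lies 11 mm behind it; z points along the fingers, y is the direction in which the jaws open and shut (so a half turn about z gives the same grasp; the last joint's range is limited). The gripper opens to 87 mm and grips with 3 to 60 N. Pads are 19 mm wide; open, the fingers measure 117 mm over their backs; the gripper's body (75 mm by 190 mm) begins 51 mm behind the grasp point.
Start: joints at [-71.098, 18.392, -4.016, 83.108, 1.295, 78.541, -3.26], TCP at [0.202, 0.618, 0.231] pointing down, gripper open.
Joint ranges: [-163.93, 163.93], [-17.29, 119.83], [-79.2, 71.16], [3.27, 140.29], [-89.18, 269.18], [5.43, 117.66], [-154.24, 154.24]. Speed limits (degrees/s): [147.25, 147.25, 180, 180, 180, 180, 180].

INTERFACE

Orientations are given as [roll, pitch, yaw] about the fixed x, y, z axes, in that order (R = Rz(yaw) Ry(pitch) Rx(roll)).
In Python, from cell import env gives the robot as it stands. The module is installed in compiled form; this text tells all that it offers.
- The arm moves only by the tool move_arm, never from a script. Its argument "steps" is a list of rows, each a list of 2 entries, a list of its own where there are three numbers: the shift along the tool's x, y, z in m, then the turn about the tool's z in rad. A call has 1 to 20 rows; each row is the pose to reach, as a shift and turn from the pose commanded when the call began, along the tool's axes at that moment; what a row does not reach only later rows make up. A row lasts 1/8 s, in which the tool goes at most 62.5 mm and 10.7 degrees, less where a joint would pass 70% of its speed; a pose out of reach is approached as far as the arm can. A call with a gripper value outside its range is refused whole. "hand" is the closure, from -1 (fully open) to 1 (shut), set as the call begins (left out, the last holds). The fingers move at their own pace and stop on an object; "squeeze" is the grip in N (left out, the last holds). Time passes only in rows, so rows that repeat a pose let the fingers close. It gives the time, the measured TCP pose, the force and the opening at its end, in the units of the state.
- env.get_obs(): the state, without advancing time (a new reading comes with each control period).
- env.read_camera(name): name is "scene" or "top" or "wrist"; returns (picture, depth): 420x560x3 uint8, red, green, blue; 420x560 float32, m along the optical axis (not along the pixel's ray), 0 where there is no reading.
- env.calibration(name): a dict with "intrinsics" (3x3 intrinsics, pixels), "position" and "orientation" of the camera in the world; the wrist camera has in their place "mount" (4x4, takes a point from camera to tool coordinates, whose origin is the TCP and whose axes are the flange's). Camera axes: x right, y up, looking along -z (the intrinsics and any distortion apply to the point x, -y, -z); pixel columns grow to the right and rows downward; lengths in m; the calibration is good to about 2 mm. The wrist camera is an equidistant fisheye: a pixel r from the principal point sees the ray r / f radians off the axis. A picture is of the moment at which its call begins: read the wrist's pose just before it. calibration takes no time and is no camera call.
- env.sign_off(): hands the job in, once; it reports no verdict.
Trained networks look in the newest picture that a camera, given by its name, has taken for a name from the list of things; names that differ only in an ending like _2 or _b are one class to them, and where a whole thing is asked for, a point or a joint stands for the part that bears it (a point fixed in the world has none). Each returns a list of dicts, best first, with "conf" (0 to 1); they miss things now and then, are a little off and sometimes report something else, mostly with a low value. They report only what shows in the picture. A call takes as long as a camera call. They do not tell look-alikes from the thing itself.
- env.cut_out(camera, query): "region" (420x560 bool, what is visible of it) and "uv" ([column, row] in pixels, amid what is visible of it).
The state is a dict: "time_s": time; "qpos": joint angles; "joint_velocities": joint speeds; "effort": joint torques, N m; "tool_pos": TCP position; "tool_rot": TCP orientation; "force": force on the tool from outside, world axes, zero at the start; "wrist_torque": the same for the moment, N m; "grip_width": finger opening in m.
Only numpy, scipy, OpenCV 4.12 (cv2) and the standard library are available. Lean on these libraries where they do the work, as an engineer would, in place of code of your own. Each camera call takes 0.05 s, during which the arm holds its last target. There are 200 camera calls.

## Working session

There is one attempt and no reset: what is moved stays moved. The work goes in short steps, Python scripts to look and compute and a tool call to move; the robot and the scene stay as the last step left them, time stands still between calls to the robot, and variables do not carry over. Pictures are saved under pics/ and viewed, about 8 in all and at most 12, crops included, and the job is handed in when it is done.

Besides the shell and the picture viewer there is one more tool, called after ">>>" in YAML: its name, and indented under it one key for each argument. move_arm: Moves the arm, as the interface text tells. Its arguments: {"type":"object","properties":{"steps":{"type":"array"},"hand":{"type":"number"},"squeeze":{"type":"number"}},"required":["steps"]}

```bash
mkdir -p pics
cat > h.py <<'E'
import numpy as np,cv2
from cell import env
from scipy.spatial.transform import Rotation as R
def cal(n):
    c=env.calibration(n);return c
def world(n,d,c):
    K=np.array(c['intrinsics']);h,w=d.shape
    u,v=np.meshgrid(np.arange(w),np.arange(h))
    p=np.stack([(u-K[0,2])/K[0,0]*d,-(v-K[1,2])/K[1,1]*d,-d],-1)
    o=np.array(c['orientation'])
    M=o if o.shape==(3,3) else (R.from_euler('xyz',o,degrees=True).as_matrix() if o.size==3 else None)
    return p@M.T+np.array(c['position'])
E
python3 - <<'E'
from h import *
o=env.get_obs();print(o)
for n in('top','scene','wrist'):
    print(n,env.calibration(n))
    p,d=env.read_camera(n);cv2.imwrite(f'pics/{n}0.png',p[:,:,::-1]);np.save(f'{n}.npy',d)
    for q in('knife','paintbox','lid','small_lid'):
        if n=='wrist':continue
        for r in env.cut_out(n,q):
            print(n,q,r['conf'],r['uv'],r['region'].sum())
            if n=='top':np.save(f"m_{q}_{int(r['uv'][0])}.npy",r['region'])
a=[cv2.imread(f'pics/{n}0.png') for n in('top','scene')]
E
ls
```

```text
{'time_s': 0.0, 'qpos': array([-71.09709203,  18.43897754,  -4.0188152 ,  83.17530601,
         1.29332753,  78.53982968,  -3.25923989]), 'joint_velocities': array([ 0.00600316, -0.07035634,  0.03594379, -0.03956169, -0.04147567,
       -0.0815871 , -0.0224398 ]), 'effort': array([-9.82104416e-05, -4.91298366e+01, -4.04041009e-01, -3.12539577e+01,
       -6.39905711e-02,  4.34994511e-02,  1.93720762e-04]), 'tool_pos': array([0.20172299, 0.61734008, 0.22945932]), 'tool_rot': array([-1.79891051e+02,  3.05533915e-03,  1.61910396e+02]), 'force': array([ 0.3036323 , -0.48942381,  0.39393051]), 'wrist_torque': array([ 0.05011765,  0.01956276, -0.00739412]), 'grip_width': 0.08717561819612586}
top {'intrinsics': array([[402.93348092,   0.        , 277.36411198],
       [  0.        , 402.93348092, 206.86711445],
       [  0.        ,   0.        ,   1.        ]]), 'position': array([0.38953945, 0.04613703, 1.06827974]), 'orientation': array([  4.63255733,   1.23078918, -90.58975828])}
top knife 0.93 [259.4, 218.7] 622
top paintbox 0.75 [351.9, 251.0] 3444
top paintbox 0.73 [387.8, 159.0] 330
[... 607 characters left out ...]
small_lid 0.81 [359.7, 148.3] 901
wrist {'intrinsics': array([[325.1922621 ,   0.        , 276.05198945],
       [  0.        , 325.1922621 , 211.32441398],
       [  0.        ,   0.        ,   1.        ]]), 'mount': array([[ 3.56076203e-04,  9.57250612e-01,  2.89259638e-01,
         7.85830268e-02],
       [ 9.99999872e-01, -2.36720929e-04, -4.47607913e-04,
        -8.23681151e-04],
       [-3.59999138e-04,  2.89259760e-01, -9.57250574e-01,
        -1.53923631e-01],
       [ 0.00000000e+00,  0.00000000e+00,  0.00000000e+00,
         1.00000000e+00]])}
h.py
m_knife_259.npy
m_lid_351.npy
m_lid_389.npy
m_paintbox_351.npy
m_paintbox_387.npy
m_small_lid_169.npy
pics
scene.npy
top.npy
wrist.npy
```

View pics/top0.png

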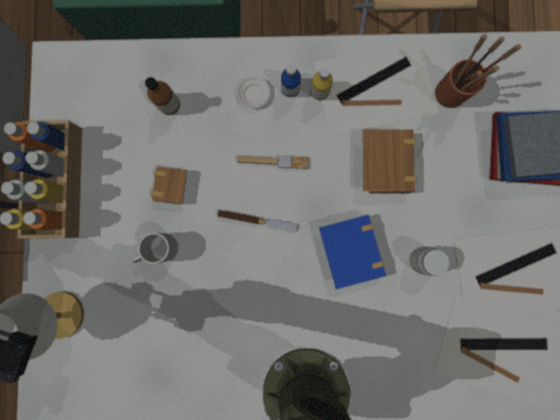

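View pics/scene0.png

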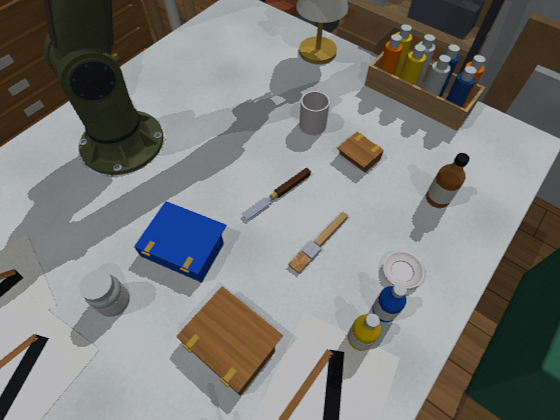

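Candidates: the knife is at (259,219) in the top view, with a dark handle and steel blade. The pale brush at (273,161) is not wanted. The wooden paintbox is at (389,160), with hinge brackets on its right (-y) side. The blue look-alike at (352,251) is left alone, and the small box is at (170,186).

Run:
```python
from h import *
d=np.load('top.npy');W=world('top',d,env.calibration('top'))
for f in('m_knife_259','m_lid_389','m_small_lid_169','m_paintbox_387','m_paintbox_351'):
    m=np.load(f+'.npy')&(d>0)
    m2=cv2.erode(m.astype(np.uint8),np.ones((3,3)))>0 if 'knife' not in f else m
    P=W[m2]; z=np.percentile(P[:,2],[5,50,95])
    if 'knife' in f: P=W[m]
    else: P=P[P[:,2]>z[1]-.006]; P=P
    r=cv2.minAreaRect(P[:,:2].astype(np.float32))
    print(f,z.round(4),np.round(r[0],4),np.round(r[1],4),round(r[2],2)); print(cv2.boxPoints(r).round(4).tolist())
    # plane
    A=np.c_[P[:,:2]-P[:,:2].mean(0),np.ones(len(P))];print('plane',np.linalg.lstsq(A,P[:,2],rcond=None)[0].round(4))
print('table z',np.median(W[300:320,200:220,2]),np.median(W[195:205,210:320,2]), np.median(W[60:80,200:230,2]))
# knife profile
m=np.load('m_knife_259.npy');P=W[m];c=P[:,:2].mean(0);u,s,vt=np.linalg.svd(P[:,:2]-c);ax=vt[0]*np.sign(-vt[0][1]);t=(P[:,:2]-c)@ax
img=cv2.imread('pics/top0.png')
g=img[m].sum(1)
print('c',c,'ax',ax,'yaw',np.degrees(np.arctan2(ax[1],ax[0])),'t',t.min(),t.max())
for a in np.arange(-.11,.11,.01):
    k=(t>=a)&(t<a+.01)
    if k.any(): print(round(a,3),k.sum(),img[m][k].mean(0).round(),P[k].mean(0).round(4))
cv2.imwrite('pics/crop.png',cv2.resize(img[120:250,200:440],None,fx=3.3,fy=3.3,interpolation=2))
```

```text
m_knife_259 [0.0009 0.0146 0.0226] [0.4423 0.1245] [0.2139 0.0244] 79.17
[[0.41019999980926514, 0.021800000220537186], [0.4341999888420105, 0.01720000058412552], [0.47440001368522644, 0.2273000031709671], [0.4503999948501587, 0.23190000653266907]]
plane [-0.1344  0.0765  0.0146]
m_lid_389 [0.0485 0.0518 0.0551] [ 0.591  -0.2167] [0.126 0.156] 88.49
[[0.5113999843597412, -0.2775999903678894], [0.6674000024795532, -0.2816999852657318], [0.6707000136375427, -0.15569999814033508], [0.5146999955177307, -0.15160000324249268]]
plane [0.0005 0.023  0.0518]
m_small_lid_169 [0.0339 0.0372 0.0403] [0.5361 0.3481] [0.0759 0.0856] 82.91
[[0.48899999260902405, 0.3156999945640564], [0.5738999843597412, 0.3050999939441681], [0.583299994468689, 0.38040000200271606], [0.4982999861240387, 0.39100000262260437]]
plane [-0.0037  0.0037  0.0373]
m_paintbox_387 [0.0481 0.0518 0.0551] [ 0.5895 -0.2182] [0.1292 0.1587] 88.49
[[0.5084999799728394, -0.2808000147342682], [0.6672000288963318, -0.2849000096321106], [0.6705999970436096, -0.15569999814033508], [0.511900007724762, -0.15160000324249268]]
plane [0.0006
[... 828 characters left out ...]
28 [44. 52. 65.] [0.4491 0.1541 0.0185]
-0.03 28 [44. 51. 64.] [0.4468 0.1445 0.019 ]
-0.02 32 [48. 55. 68.] [0.4446 0.1346 0.0173]
-0.01 30 [47. 54. 66.] [0.4425 0.125  0.0176]
-0.0 27 [65. 88. 99.] [0.4409 0.1153 0.0128]
0.01 21 [ 80.  99. 108.] [0.4389 0.1052 0.0127]
0.02 19 [123. 118. 115.] [0.4365 0.0948 0.0096]
0.03 31 [132. 127. 124.] [0.4343 0.0856 0.0114]
0.04 33 [131. 126. 123.] [0.4327 0.076  0.0113]
0.05 32 [131. 125. 122.] [0.4301 0.0664 0.0112]
0.06 33 [132. 126. 123.] [0.4285 0.0562 0.0113]
0.07 31 [131. 126. 122.] [0.4267 0.0465 0.0113]
0.08 37 [125. 121. 118.] [0.4221 0.0373 0.0967]
0.09 35 [131. 127. 124.] [0.4229 0.0269 0.01  ]
0.1 8 [119. 116. 114.] [0.4234 0.0206 0.0085]
```

View pics/crop.png

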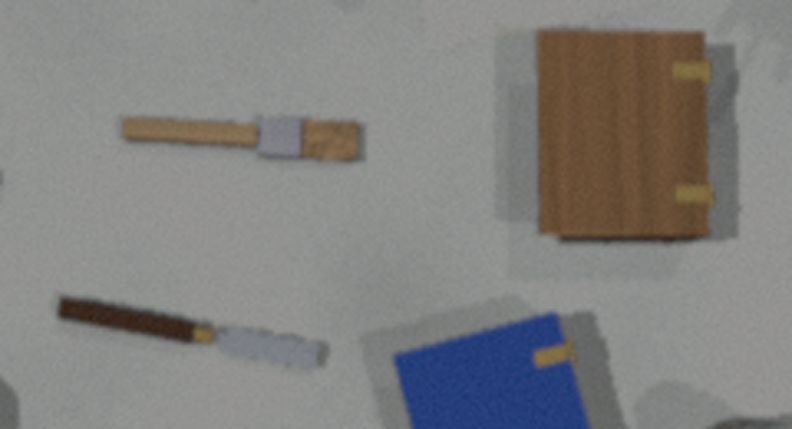

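The crop confirms it: knife at (190,325) in the crop, brush above it, and the wooden box with its hinge brackets on the right. The overhang is on the left, facing +y. Now moving above the knife handle.

>>> move_arm:
  steps:
    - [[-0.038,-0.038,0],0.146]
    - [[-0.076,-0.077,0],0.291]
    - [[-0.114,-0.115,0],0.437]
    - [[-0.152,-0.153,0],0.582]
    - [[-0.19,-0.191,0],0.728]
    - [[-0.228,-0.23,0],0.874]
    - [[-0.266,-0.268,0],1.019]
    - [[-0.304,-0.306,0],1.165]
    - [[-0.342,-0.345,0.02],1.31]
    - [[-0.3805,-0.383,0.05],1.456]
    - [[-0.3805,-0.383,0.08],1.456]
    - [[-0.3805,-0.383,0.08],1.456]
    - [[-0.3805,-0.383,0.08],1.456]
  hand: -1

```text
time_s: 2.17
tool_pos: [0.4451, 0.1366, 0.1517]
tool_rot: [179.9, -0.1, 78.6]
force: [0.2, -0.3, -0.1]
grip_width: 0.0868
```

```bash
cat >> h.py <<'E'
def wpix(uv,dep,o):
    c=env.calibration('wrist');K=c['intrinsics'];M=np.array(c['mount'])
    uv=np.atleast_2d(uv).astype(float);q=(uv-[K[0,2],K[1,2]])/K[0,0]
    r=np.linalg.norm(q,axis=1)+1e-12
    ray=np.c_[q[:,0]/r*np.sin(r),-q[:,1]/r*np.sin(r),-np.cos(r)]
    p=ray*(np.asarray(dep)/np.cos(r))[:,None]
    p=p@M[:3,:3].T+M[:3,3]
    return p@R.from_euler('xyz',o['tool_rot'],degrees=True).as_matrix().T+o['tool_pos'],p
E
python3 - <<'E'
from h import *
o=env.get_obs();print(o['tool_pos'],o['tool_rot'],o['qpos'])
p,d=env.read_camera('wrist');cv2.imwrite('pics/w1.png',p[:,:,::-1])
for r in env.cut_out('wrist','knife'):
    m=r['region']&(d>0);v,u=np.nonzero(m);w,t=wpix(np.c_[u,v],d[m],o)
    k=w[:,2]>-.01
    w=w[k];t=t[k];img=p[v[k],u[k]].astype(int).sum(1)
    c=w[:,:2].mean(0);ax=np.linalg.svd(w[:,:2]-c,full_matrices=False)[2][0];ax*=np.sign(-ax[1])
    s=(w[:,:2]-c)@ax
    print(r['conf'],r['uv'],len(w),'c',c,'yaw',np.degrees(np.arctan2(ax[1],ax[0])),s.min(),s.max())
    for a in np.arange(-.12,.12,.015):
        k=(s>=a)&(s<a+.015)
        if k.sum()>3: print(round(a,3),k.sum(),img[k].mean().round(),w[k].mean(0).round(4),t[k].mean(0).round(4), 'w',np.ptp(t[k][:,1]).round(4))
E
```

```text
[0.44505937 0.13661576 0.15170404] [ 1.79931433e+02 -6.06183105e-02  7.85704769e+01] [-43.6509797   -1.66939195  23.12132476 115.03568354   0.69872182
  66.41097697 -32.24659803]
0.95 [273.6, 190.9] 3459 c [0.4461036 0.1414629] yaw -101.33571637561482 -0.08452569174027523 0.09765506532902264
-0.09 202 98.0 [0.4614 0.2197 0.0194] [ 0.0846 -0.0006  0.1324] w 0.0167
-0.075 337 99.0 [0.4592 0.2079 0.0194] [ 0.0725 -0.0004  0.1323] w 0.0167
-0.06 340 112.0 [0.4562 0.1932 0.0194] [ 0.0575 -0.0004  0.1323] w 0.0168
-0.045 330 109.0 [0.4535 0.1784 0.0194] [ 0.0425 -0.0002  0.1324] w 0.017
-0.03 320 111.0 [0.4511 0.1634 0.0195] [0.0273 0.0004 0.1323] w 0.0171
-0.015 326 113.0 [0.448  0.1487 0.0195] [0.0123 0.0004 0.1322] w 0.0174
0.0 284 109.0 [0.4445 0.1342 0.0196] [-0.0026 -0.0003  0.1321] w 0.0166
0.015 237 163.0 [0.4418 0.1201 0.0183] [-1.700e-02 -1.000e-04  1.334e-01] w 0.0168
0.03 168 299.0 [0.4391 0.1059 0.0146] [-0.0314  0.      0.1371] w 0.0136
0.045 242 449.0 [0.4359 0.089  0.011 ] [-0.0487  0.0003  0.1407] w 0.0208
0.06 275 454.0 [0.4328 0.0755 0.0108] [-6.250e-02 -1.000e-04  1.408e-01] w 0.0202
0.075 278 451.0 [0.4299 0.0608 0.0109] [-0.0774 -0.      0.1408] w 0.0206
0.09 120 451.0 [0.4269 0.0497 0.0109] [-0.0889 -0.0007  0.1408] w 0.0197
```

View pics/w1.png

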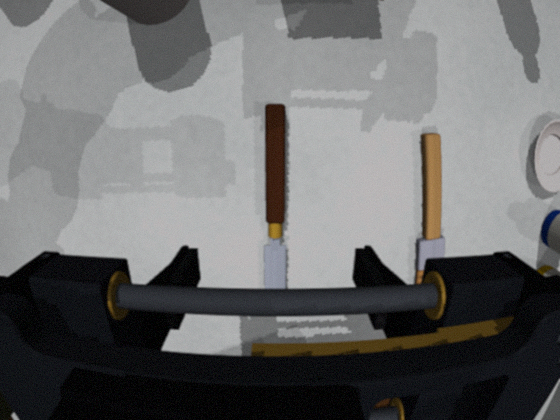

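The wrist view shows the knife centred between the jaws, with the handle at (275,165) and the brush off at (431,185). Descending now to grip.

>>> move_arm:
  steps:
    - [[0,0,0.04],0]
    - [[0,0,0.08],0]
    - [[0,0,0.115],0]
    - [[0,0,0.132],0]
    - [[0,0,0.141],0]
    - [[0,0,0.141],0]
    - [[0,0,0.141],0]

```text
time_s: 3.15
tool_pos: [0.4456, 0.1362, 0.0106]
tool_rot: [179.9, -0.1, 78.5]
force: [-0.1, -0.0, -0.5]
grip_width: 0.0871
```

>>> move_arm:
  steps:
    - [[0,0,0],0]
    - [[0,0,0],0]
    - [[0,0,0],0]
    - [[0,0,0],0]
    - [[0,0,0],0]
    - [[0,0,0],0]
    - [[0,0,0],0]
    - [[0,0,0],0]
  hand: 1
  squeeze: 60

```text
time_s: 4.15
tool_pos: [0.4446, 0.1356, 0.0095]
tool_rot: [-180.0, -0.0, 78.5]
force: [-0.0, -1.1, 0.2]
grip_width: 0.0173
```

>>> move_arm:
  steps:
    - [[0,0,-0.03],0]
    - [[0,0,-0.07],0]
    - [[0,0,-0.11],0]
    - [[0,0,-0.11],0]
    - [[0,0,-0.11],0]

```text
time_s: 4.78
tool_pos: [0.444, 0.1355, 0.1189]
tool_rot: [-179.9, 0.0, 78.5]
force: [-0.2, -0.0, -1.2]
grip_width: 0.017
```

```bash
cat > k.py <<'E'
from h import *
import sys
o=env.get_obs();print(o['tool_pos'],o['tool_rot'],o['force'],o['grip_width'],o['time_s'])
p,d=env.read_camera('wrist');cv2.imwrite(f'pics/{sys.argv[1]}.png',p[:,:,::-1])
for r in env.cut_out('wrist','knife')[:1]:
    m=r['region']&(d>0);v,u=np.nonzero(m);w,t=wpix(np.c_[u,v],d[m],o)
    k=np.abs(t[:,1])<.03;t=t[k]
    print(r['conf'],r['uv'],t.min(0).round(4),t.max(0).round(4))
    for a in np.arange(-.14,.12,.02):
        k=(t[:,0]>=a)&(t[:,0]<a+.02)
        if k.sum()>3: print(round(a,3),k.sum(),np.median(t[k],0).round(4))
E
python3 k.py w2
python3 - <<'E'
from h import *
p,d=env.read_camera('scene');cv2.imwrite('pics/s2.png',cv2.resize(p[60:300,130:450,::-1],None,fx=2.4,fy=2.4))
E
```

```text
[0.44402012 0.13548572 0.11885249] [-1.79947576e+02  2.31447545e-02  7.84881231e+01] [-0.23085478 -0.04501639 -1.23688416] 0.017037952393629388 4.775
0.63 [274.9, 190.4] [-0.1389 -0.0166 -0.0142] [0.1015 0.0187 0.1204]
-0.14 8 [-0.1368 -0.0074  0.1189]
-0.06 316 [-0.045   0.0004 -0.0014]
-0.04 288 [-0.031   0.0009 -0.0059]
-0.02 304 [-0.0026  0.0014 -0.01  ]
0.0 1312 [ 0.0101  0.0009 -0.01  ]
0.02 1518 [ 0.0304  0.0009 -0.0101]
0.04 1664 [ 0.0501  0.0009 -0.01  ]
0.06 1767 [ 0.0699  0.0005 -0.01  ]
0.08 1012 [ 0.0853  0.0009 -0.0099]
```

View pics/s2.png

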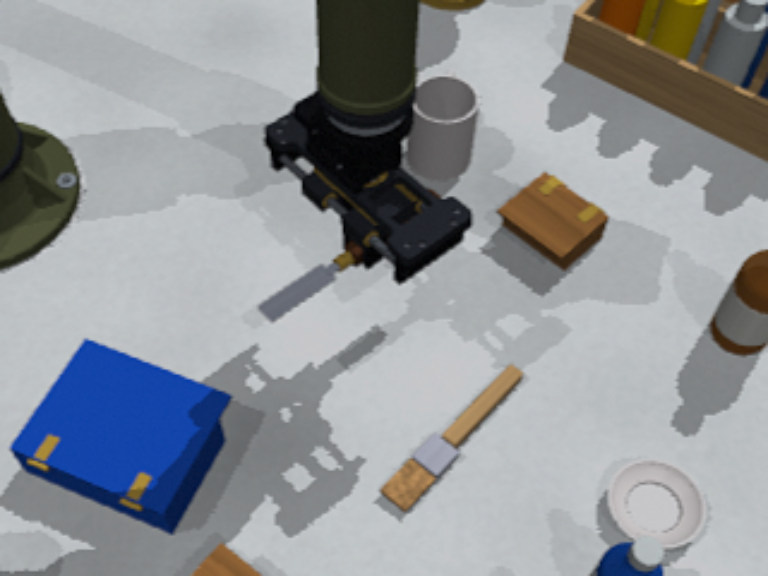

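Grasped level: the blade mid-plane is at TCP height and the tip is about 120 mm along tool -x. Checking the brush height in the approach corridor.

Run:
```python
from h import *
d=np.load('top.npy');W=world('top',d,env.calibration('top'))
P=W[145:178,225:330].reshape(-1,3);P=P[(P[:,2]>.004)&(P[:,2]<.06)]
print(P.min(0),P.max(0),np.percentile(P[:,2],[50,90,97]))
P=W[130:195,330:362];print('before lip max z',np.percentile(P[...,2],[50,99]))
m=np.load('m_lid_389.npy');P=W[m];P=P[(P[:,0]>.53)&(P[:,0]<.65)]
print('lip y pct',np.percentile(P[:,1],[0.5,1,99,99.5]))
# table near-side edge of lid by row
for row in(145,160,175):
    print([(c,W[row,c].round(3).tolist()) for c in range(358,368)])
```

```text
[ 0.55514798 -0.07166096  0.00403124] [0.64203349 0.20723074 0.02298675] [0.01349879 0.01719363 0.01836378]
before lip max z [0.00013608 0.00502026]
lip y pct [-0.28068804 -0.28017471 -0.15234094 -0.1514747 ]
[(358, [0.64, -0.149, 0.002]), (359, [0.64, -0.153, -0.001]), (360, [0.64, -0.155, -0.0]), (361, [0.64, -0.158, 0.001]), (362, [0.639, -0.16, 0.004]), (363, [0.628, -0.153, 0.051]), (364, [0.629, -0.156, 0.049]), (365, [0.628, -0.158, 0.051]), (366, [0.627, -0.16, 0.056]), (367, [0.627, -0.163, 0.054])]
[(358, [0.6, -0.149, -0.002]), (359, [0.599, -0.151, 0.002]), (360, [0.6, -0.154, -0.002]), (361, [0.599, -0.156, 0.002]), (362, [0.599, -0.159, 0.003]), (363, [0.589, -0.151, 0.054]), (364, [0.589, -0.155, 0.051]), (365, [0.589, -0.157, 0.052]), (366, [0.589, -0.159, 0.052]), (367, [0.589, -0.162, 0.053])]
[(358, [0.56, -0.148, -0.004]), (359, [0.559, -0.151, -0.001]), (360, [0.559, -0.153, -0.001]), (361, [0.558, -0.155, 0.003]), (362, [0.559, -0.158, 0.0]), (363, [0.55, -0.151, 0.053]), (364, [0.55, -0.153, 0.053]), (365, [0.55, -0.156, 0.053]), (366, [0.551, -0.159, 0.052]), (367, [0.55, -0.16, 0.055])]
```

>>> move_arm:
  steps:
    - [[-0.02,0.035,0],-0.035]
    - [[-0.04,0.07,0],-0.07]
    - [[-0.06,0.105,0],-0.105]
    - [[-0.08,0.14,0],-0.14]
    - [[-0.098,0.174,0],-0.175]
    - [[-0.098,0.174,0.03],-0.175]
    - [[-0.098,0.174,0.06],-0.175]
    - [[-0.098,0.174,0.081],-0.175]
    - [[-0.098,0.174,0.081],-0.175]
    - [[-0.098,0.174,0.081],-0.175]

```text
time_s: 6.18
tool_pos: [0.5959, 0.0047, 0.0388]
tool_rot: [180.0, 0.0, 88.5]
force: [-0.0, 0.4, -0.7]
grip_width: 0.0175
```

Run:
```python
from h import *
o=env.get_obs();print(o['tool_pos'],o['tool_rot'],o['qpos'])
p,d=env.read_camera('top');W=world('top',d,env.calibration('top'))
# blade tip: bright grey pixels z .03-.045 between y -.15 and -.05
k=(W[...,2]>.025)&(W[...,2]<.046)&(W[...,1]<-.03)&(W[...,1]>-.148)&(W[...,0]>.5)&(W[...,0]<.68)
P=W[k];print(len(P),P.min(0),P.max(0),np.median(P,0))
p2,_=env.read_camera('scene')
a=cv2.resize(p[90:220,270:450,::-1],(760,549)) 
cv2.imwrite('pics/t3.png',a); cv2.imwrite('pics/s3.png',cv2.resize(p2[150:400,100:400,::-1],None,fx=2.2,fy=2.2))
```

```text
[0.59586789 0.00474795 0.03880168] [1.79985721e+02 1.58993700e-02 8.85101905e+01] [-27.74826858  23.27257978  29.82318055 103.60686402 -13.58300962
  56.66676805   6.09327355]
128 [ 0.58391787 -0.11376535  0.03690507] [ 0.60310123 -0.07449445  0.04444036] [ 0.59329942 -0.09399934  0.04049609]
```

View pics/s3.png

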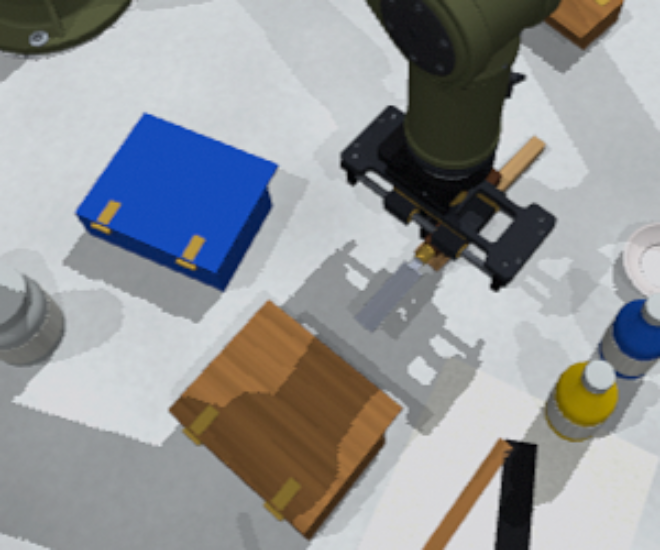

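The knife is level and the tip is at about y=-0.115, in front of the middle of the lip. Inserting, then the first part of the lift.

>>> move_arm:
  steps:
    - [[-0.015,0,0],0]
    - [[-0.03,0,0],0]
    - [[-0.043,0,0],0]
    - [[-0.053,0,0],0]
    - [[-0.053,0,0],0]
    - [[-0.053,0,-0.005],0]
    - [[-0.054,0,-0.013],0]
    - [[-0.055,0,-0.022],0]
    - [[-0.058,0,-0.03],0]
    - [[-0.061,0,-0.0375],0]
    - [[-0.065,0,-0.045],0]
    - [[-0.069,0,-0.052],0]
    - [[-0.069,0,-0.052],0]
    - [[-0.069,0,-0.052],0]

```text
time_s: 8.02
tool_pos: [0.5939, -0.0649, 0.0907]
tool_rot: [180.0, 0.0, 88.5]
force: [-0.8, 0.3, -1.2]
grip_width: 0.0175
```

```bash
cat > lid.py <<'E'
from h import *
import sys
o=env.get_obs();print(o['tool_pos'],o['tool_rot'],o['force'],o['wrist_torque'],o['time_s'])
p,d=env.read_camera('top');W=world('top',d,env.calibration('top'))
k=(W[...,2]>.05)&(W[...,1]<-.15)&(W[...,1]>-.29)&(W[...,0]>.61)&(W[...,0]<.66)
P=W[k]
if len(P)>20:
    P=P[P[:,1]<np.percentile(P[:,1],97)]
    A=np.c_[P[:,:2],np.ones(len(P))];s=np.linalg.lstsq(A,P[:,2],rcond=None)[0];print(len(P),'slope',s,'angle',np.arctan(s[1]),P.min(0),P.max(0))
p2,d2=env.read_camera('scene')
cv2.imwrite(f'pics/{sys.argv[1]}.png',cv2.resize(p2[120:400,100:420,::-1],None,fx=2.1,fy=2.1))
E
python3 lid.py s4; python3 k.py w4
```

```text
[ 0.59386624 -0.06489367  0.09067782] [1.79975586e+02 4.92368764e-02 8.84861311e+01] [-0.7714967   0.26438785 -1.20958867] [-0.07281119  0.04571631  0.01126558] 8.025
594 slope [0.01187043 0.48459429 0.18022701] angle 0.4512472583826291 [ 0.61005317 -0.2853502   0.05030482] [ 0.65996771 -0.19383742  0.09567378]
[ 0.59375183 -0.06455393  0.09046242] [-1.79999005e+02  3.49536907e-02  8.84997282e+01] [ 0.10618127 -0.45811211 -0.54808904] 0.017456871532650024 8.125
0.88 [275.1, 190.8] [-0.1135 -0.0165 -0.088 ] [0.0909 0.0159 0.0921]
-0.12 12 [-0.1126 -0.0066  0.0879]
-0.06 338 [-0.0454  0.0008 -0.0014]
-0.04 280 [-0.031   0.0008 -0.0062]
-0.02 276 [-0.0024  0.0013 -0.0099]
0.0 1282 [ 0.0104  0.0008 -0.01  ]
0.02 1521 [ 0.0303  0.0008 -0.01  ]
0.04 1665 [ 0.0501  0.0008 -0.01  ]
0.06 1772 [ 0.0701  0.0003 -0.01  ]
0.08 937 [ 0.0853  0.0003 -0.0099]
```

View pics/s4.png

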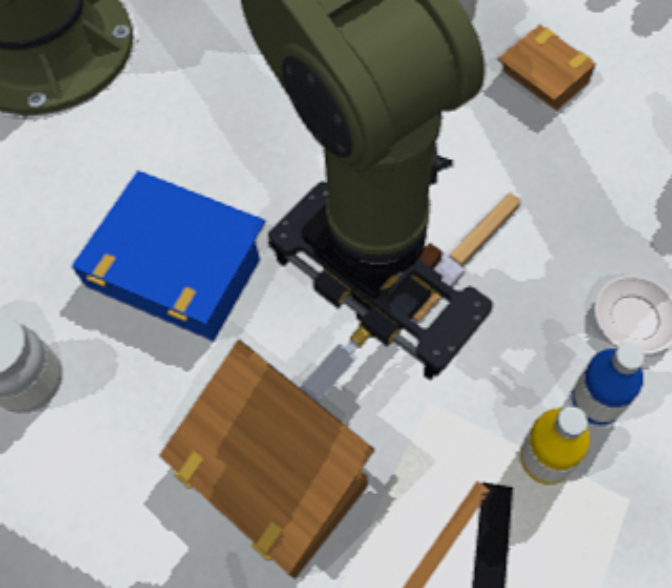

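The lid is at 0.45 rad as planned, and the knife has not slipped. Continuing the arc to about 1.0 rad.

>>> move_arm:
  steps:
    - [[-0.0045,0,-0.007],0]
    - [[-0.009,0,-0.0135],0]
    - [[-0.014,0,-0.0195],0]
    - [[-0.0195,0,-0.0255],0]
    - [[-0.0255,0,-0.0305],0]
    - [[-0.0315,0,-0.035],0]
    - [[-0.036,0,-0.038],0]
    - [[-0.041,0,-0.0405],0]
    - [[-0.041,0,-0.0405],0]
    - [[-0.041,0,-0.0405],0]

```text
time_s: 9.48
tool_pos: [0.5926, -0.1059, 0.131]
tool_rot: [-180.0, 0.1, 88.5]
force: [0.4, 0.9, -1.6]
grip_width: 0.0177
```

```bash
python3 lid.py s5; python3 k.py w5 | tail -8
```

```text
[ 0.59257123 -0.10586709  0.13100446] [-1.79993849e+02  5.56244089e-02  8.84815356e+01] [ 0.40696334  0.92007759 -1.6414132 ] [-0.11561773  0.06509605  0.03473648] 9.475
24 slope [0.73085868 3.68026383 0.63170935] angle 1.3054823817137249 [ 0.61064537 -0.28495745  0.0505424 ] [ 0.63605151 -0.15132004  0.52388052]
-0.04 292 [-0.0309  0.0008 -0.0059]
-0.02 295 [-0.0027  0.0008 -0.0099]
0.0 1317 [ 0.0102  0.0008 -0.0099]
0.02 1509 [ 0.0304  0.0008 -0.01  ]
0.04 1653 [ 0.0501  0.0008 -0.01  ]
0.06 1769 [ 0.0701  0.0003 -0.0099]
0.08 931 [ 0.0852  0.0007 -0.0099]
0.1 10 [ 0.1022 -0.003   0.1196]
```

Withdrawing the blade straight back and slightly down.

>>> move_arm:
  steps:
    - [[0.006,0,0.002],0]
    - [[0.02,0,0.003],0]
    - [[0.045,0,0.003],0]
    - [[0.08,0,0.003],0]
    - [[0.11,0,0.003],0]
    - [[0.13,0,0.003],0]
    - [[0.13,0,0.003],0]

```text
time_s: 10.55
tool_pos: [0.596, 0.0274, 0.1279]
tool_rot: [-180.0, -0.0, 88.7]
force: [-0.8, -0.2, -0.9]
grip_width: 0.0176
```

```bash
python3 lid.py s6
```

```text
[0.5960263  0.02739495 0.12790174] [-1.79987904e+02 -3.62108385e-02  8.87358213e+01] [-0.77744931 -0.19178386 -0.87715041] [-0.20091528  0.03340194  0.02352542] 10.55
345 slope [0.02274276 1.51972902 0.46925948] angle 0.9888093422423849 [ 0.61005583 -0.28568531  0.05027844] [ 0.65970789 -0.2128691   0.15953307]
```

View pics/s6.png

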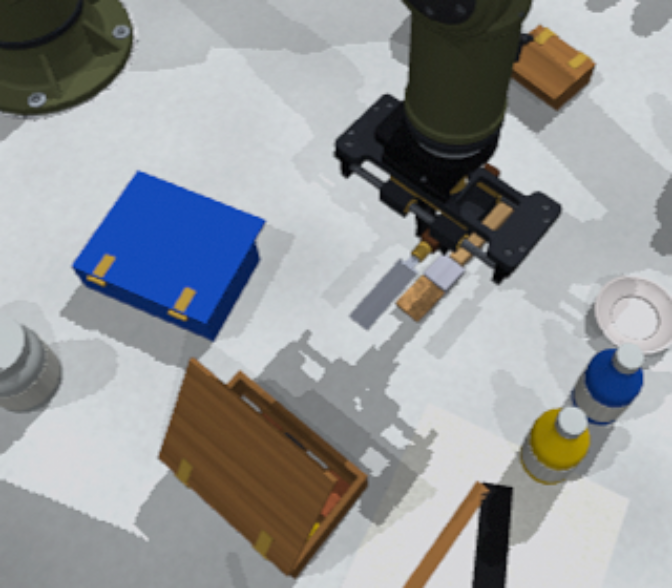

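The view shows the lid standing at 0.99 rad and the small box shut. Laying the knife back where it was.

>>> move_arm:
  steps:
    - [[0.021,-0.031,0],0.035]
    - [[0.042,-0.062,0],0.07]
    - [[0.063,-0.092,0],0.105]
    - [[0.084,-0.123,0],0.14]
    - [[0.105,-0.1535,0],0.178]
    - [[0.105,-0.1535,0.03],0.178]
    - [[0.105,-0.1535,0.06],0.178]
    - [[0.105,-0.1535,0.09],0.178]
    - [[0.105,-0.1535,0.105],0.178]
    - [[0.105,-0.1535,0.112],0.178]
    - [[0.105,-0.1535,0.116],0.178]
    - [[0.105,-0.1535,0.118],0.178]
    - [[0.105,-0.1535,0.118],0.178]
    - [[0.105,-0.1535,0.118],0.178]

```text
time_s: 12.4
tool_pos: [0.4457, 0.134, 0.0105]
tool_rot: [180.0, -0.0, 78.3]
force: [-0.9, -0.2, -1.1]
grip_width: 0.0176
```

>>> move_arm:
  steps:
    - [[0,0,0],0]
    - [[0,0,0],0]
    - [[0,0,0],0]
    - [[0,0,0],0]
    - [[0,0,0],0]
    - [[0,0,0],0]
    - [[0,0,-0.03],0]
    - [[0,0,-0.08],0]
    - [[0,0,-0.14],0]
    - [[0,0,-0.14],0]
    - [[0,0,-0.14],0]
  hand: -1
  squeeze: 10

```text
time_s: 13.78
tool_pos: [0.4451, 0.1338, 0.1499]
tool_rot: [-180.0, -0.0, 78.3]
force: [0.2, 0.7, -0.5]
grip_width: 0.0867
```

```bash
python3 lid.py s7; python3 k.py w7
python3 - <<'E'
from h import *
p,d=env.read_camera('scene');W=world('scene',d,env.calibration('scene'))
for r in env.cut_out('scene','small_lid')[:2]:
    P=W[r['region']&(d>0)];print(r['conf'],r['uv'],np.percentile(P[:,2],[5,50,98]))
E
```

```text
[0.4451031  0.13382061 0.14994972] [-1.79991259e+02 -2.22015084e-02  7.83170885e+01] [ 0.24701804  0.66052443 -0.47750336] [-0.11745052  0.11980857 -0.00177272] 13.775
349 slope [0.01713698 1.51575142 0.47181337] angle 0.9876052978545211 [ 0.61008578 -0.28549154  0.05104204] [ 0.65998648 -0.21262485  0.15979315]
[0.44435099 0.13342144 0.14871283] [-1.79883953e+02  9.53701170e-02  7.83145327e+01] [ 0.47848684 -0.84465121 -0.40223435] 0.0869354789350465 13.875
0.57 [277.2, 189.5] [-0.0919 -0.0094  0.1265] [0.0919 0.0143 0.1506]
-0.1 208 [-0.0856  0.002   0.138 ]
-0.08 398 [-0.0696  0.0029  0.138 ]
-0.06 409 [-0.0508  0.0029  0.1379]
-0.04 234 [-0.0277  0.0028  0.1336]
-0.02 352 [-0.0086  0.0027  0.1292]
0.0 431 [0.0103 0.0027 0.1291]
0.02 448 [0.0297 0.0027 0.1292]
0.04 462 [0.0499 0.0026 0.1291]
0.06 493 [0.07   0.0018 0.1292]
0.08 274 [0.0857 0.0017 0.1291]
0.97 [358.9, 149.3] [0.03379087 0.03673938 0.03985533]
```

View pics/s7.png

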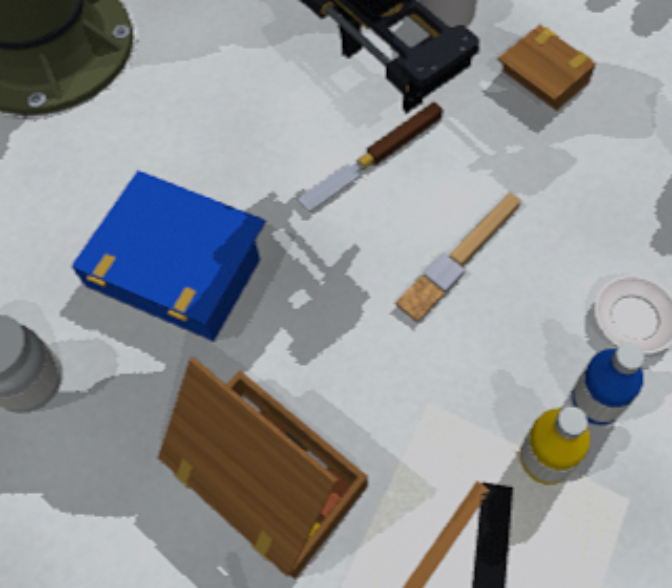

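The knife lies flat on the table, clear of everything. The lid stands open and the small box is shut, so I'm handing the job in.

```bash
python3 -c "
from cell import env
print(env.sign_off())"
```

```text
the job is handed in; nothing more can be done
None
```

The job is handed in: the larger paint box's lid stands open at about 0.99 rad (57°), and the knife is back on the table. I gripped the knife near the front of its handle at 60 N, slid the blade about 17 mm under the lip and raised the lid along an arc. Then I drew the blade out and laid the knife down where it had been lying.

Last checks, at about 14 s on the clock:
- **Lid:** 0.988 rad, against 0.989 just after the knife came out, so it stays put.
- **Knife:** flat on the table, level, released, and more than 15 cm from the box.
- **Small box:** shut, with its top still at 37 mm.
- **Blue look-alike:** not touched.

No check failed in the end. One lid reading at the top of the lift, 1.31 rad, was spoiled because the arm blocked the camera; once the arm was clear I measured the 0.99. I did not measure the knife's contact force on the lid directly; the only evidence for it is that the lid followed the blade.

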